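# Find the empty pocket under the spacer tray's cover and fill it

### The arm

A 6-joint arm with a two-finger parallel gripper is mounted at the origin on the work surface. World frame = base frame: x ahead of the robot, y to its left, z up, the work surface at z = 0. Lengths are in m, angles in rad, forces in N, time in s.
With the tool pointing down it reaches from about 0.375 to 0.9 m from the base axis. Payload 3.1 kg.
Tool frame: the origin (TCP) lies between the finger pads; the fingertips stand 8 mm ahead of it and the grasp point (between the pads) lies 11 mm behind it (robot.tip_reach is the x of the fingertips in the tool frame, in m); x points along the fingers, y is the direction in which the jaws open and shut, and the axes are right-handed (so a half turn about x gives the same grasp; the last joint's range is limited). The gripper opens to 87 mm and grips with 3 to 60 N. Pads are 19 mm wide; open, the fingers measure 117 mm over their backs; the gripper's body (75 mm by 190 mm) begins 51 mm behind the grasp point.
Start: joints at [0.951, 0.527, 1.433, -0, 1.181, -0.178], TCP at [0.267, 0.565, 0.199] pointing down, gripper open.
Joint ranges: [-3.08, 3.08], [-0.75, 2.2], [0.22, 2.44], [-1.43, 4.57], [0, 2.65], [-2.85, 2.85]. Speed limits (rad/s): [2.79, 2.79, 3.14, 3.14, 3.14, 3.14].

### API

Orientations are given as a unit quaternion [x, y, z, w].
In Python, from plant import get_obs, imaging, ticket, robot gives the robot as it stands. The module is installed in compiled form; this text tells all that it offers.
- The arm moves only by the tool servo_tool, never from a script. Its arguments are lists of equal length, an entry for each row: "angular": the turn, a rotation vector about the tool's x, y, z each as a share of 0.1 rad, from -1 to 1, a list of three; "offset": the shift along the tool's x, y, z each as a share of 0.025 m, from -1 to 1, a list of three; "claw": the closure, from -1 (fully open) to 1 (shut). A call has 1 to 12 rows; each row shifts and turns the pose as measured when the row begins, along the tool's axes as they then stand; what a row does not reach is not made up. A row lasts 1/10 s, in which the tool goes at most 50 mm and 8.59 degrees, less where a joint would pass 70% of its speed; a pose out of reach is approached as far as the arm can. A call with a number of a shift or a turn outside -1 to 1 is refused whole. A call with a gripper value outside its range is refused whole. The fingers move at their own pace and stop on an object; "newtons" is the grip in N (left out, the last holds). Time passes only in rows, so rows that do not move let the fingers close. It gives the time, the measured TCP pose, the force and the opening at its end, in the units of the state.
- get_obs(): the state, without advancing time (a new reading comes with each control period).
- imaging.get_image(name): name is "scene" or "top" or "wrist"; returns a dict with "frame" (420x560x3 uint8, blue, green, red), "mtx" (3x3 intrinsics, pixels), "T" (4x4, takes a point from camera to world coordinates). Camera axes: x right, y up, looking along -z (the intrinsics and any distortion apply to the point x, -y, -z); pixel columns grow to the right and rows downward; lengths in m; the calibration is good to about 2 mm. The wrist camera is an equidistant fisheye: a pixel r from the principal point sees the ray r / f radians off the axis. A picture is of the moment at which its call begins. There is no depth.
- ticket.job_done(): hands the job in, once; it reports no verdict.
The state is a dict: "time": time; "joints": joint angles; "qd": joint speeds; "effort": joint torques, N m; "tool_pos": TCP position; "tool_rot": TCP orientation; "ft_force": force on the tool from outside, world axes, zero at the start; "torque": the same for the moment, N m; "finger_gap": finger opening in m.
Only numpy, scipy, OpenCV 4.12 (cv2) and the standard library are available. Lean on these libraries where they do the work, as an engineer would, in place of code of your own. Each camera call takes 0.05 s, during which the arm holds its last target. There are 200 camera calls.

### The job

Three of the four pockets under the tray's cover already hold a spacer. Feel for the empty one by sliding the pushers in with nothing laid before them, until you have found the one that runs all the way to its end stop instead of being stopped short by a spacer (run it in even if it is the last one left). Then stand the loose spacer from the plate upright in the bay of that lane and use its pusher to slide it under the cover fully home against the back wall, without disturbing the yo-yo, pad box or screwdriver.

Things in the scene. Friction and masses are not known exactly. Their poses are not given: they have to be found in the camera images.
- tray: Fixed aluminium tray, 230 (x, along its four lanes) x 228 mm, yaw up to 14 degrees. Origin: on the bench under the middle of the mouth (near edge) of the dark opaque cover; x points along the lanes away from the robot, z up. Lanes 1-4, right to left seen from the robot, at y = -84, -28, 28, 84; each 32 wide, floor 8 above the bench. x -160 to 0 is open above, dividers 5 above the floor.
- bay1 (a point): Middle of lane 1's open loading bay, on the lane floor: tray (-26, -84, 8) mm, axes as the tray's. A bay is the 52 mm between the resting pusher's face (x = -52) and the cover's mouth (x = 0).
- tab1 (a point): Centre of the top edge of lane 1's push tab: upright steel plate 6 thick (x) x 20 mm wide, top 52 above the bench, at tray x = -122 at rest; moves with its pusher. A low bar joins it to a push face 24 wide, 10 to 30 above the bench, 70 ahead of the tab's centre.
- bay2 (a point): The same for lane 2: tray (-26, -28, 8). The fixed cover (x 0 to 70, underside 42, top 46 mm above the bench) roofs one pocket per lane, ending at a back wall at x = 66. Fingers do not fit under it: a spacer pushed under it in a filled lane cannot be got out again.
- tab2 (a point): The same for lane 2. Pushed along the lane from the robot's side of the tab, a pusher slides up to 112 mm to its end stop; a spring (1 N at rest, 2.7 N at the stop) returns it when let go.
- bay3 (a point): The same for lane 3: tray (-26, 28, 8) mm. Three of the four pockets hold a spacer like the loose one, standing within 4 mm of the back wall; one, different each time, is empty.
- tab3 (a point): The same for lane 3. With nothing laid in its bay, a pusher is stopped by the stored spacer after about 92 mm if the pocket is filled, and runs the full 112 mm if it is empty.
- bay4 (a point): The same for lane 4: tray (-26, 84, 8) mm.
- tab4 (a point): The same for lane 4. With the loose spacer laid before it in the empty lane, that spacer is home against the back wall at about 92 mm of travel.
- spacer_mid (a point): Centre (half-way up) of the loose stainless spacer: an upright tube, 26 outside diameter, 12 bore, 30 high, about 100 g, standing on the plate. z is its axis.
- spacer: The same loose spacer; origin at the centre of its underside.
- plate: Fixed brushed steel flat plate 120 x 120 x 8 lying on the bench, origin at the centre of its underside; the loose spacer starts on it.
- yoyo: Bystander: yellow plastic yo-yo lying flat, 56 diameter, 37 high; origin at the centre of its underside.
- padbox: Bystander: clear acrylic pad box 82 x 62 x 28 high with rubber pads in it; origin at the centre of its underside.
- driver: Bystander: screwdriver lying on the bench beyond the tray, about 200 long along its own x.
- press: Bystander: bolted-down cast-iron lever press, foot 240 (its x) x 130, 480 high with its lever; origin at the centre of its underside.
There are look-alikes about, which are no part of the job. What is shaped like the spacer but green is not meant.

How it is judged:
On the way:
1. the empty pocket is found: one pusher, with nothing before it, has been run in more than 102 of its 112 mm (x of any of tab1, tab2, tab3, tab4 in the frame of tray above -0.02 m), for 0.05 s.
At the end, for the whole second after the job is handed in: The loose spacer stands upright (within 8 degrees) on the floor of the pocket that was empty, under the cover and fully home: its centre at least 46 mm behind the cover's mouth (home is 53 mm), and at rest ((y of spacer_mid in the frame of bay1 between -0.008 and 0.008 m or y of spacer_mid in the frame of bay2 between -0.008 and 0.008 m or y of spacer_mid in the frame of bay3 between -0.008 and 0.008 m or y of spacer_mid in the frame of bay4 between -0.008 and 0.008 m) and x of spacer_mid in the frame of tray between 0.046 and 0.06 m and z of spacer_mid in the frame of tray below 0.03 m and angle between spacer_mid's own z axis and vertical below 0.15 rad and linear speed of spacer below 0.01 m/s); the robot touches nothing.
It fails at once if the yo-yo is moved by more than 15 mm (distance of yoyo from where it was at the start of the episode above 0.015 m).
It fails at once if the pad box is moved by more than 15 mm (distance of padbox from where it was at the start of the episode above 0.015 m).
It fails at once if the screwdriver is moved by more than 15 mm (distance of driver from where it was at the start of the episode above 0.015 m).
It also fails if it takes over 67 s, if anything falls off the work surface, if the arm or the gripper's body presses on something with over 40 N, if the wrist force passes 120 N, or if a joint passes its speed limit or range.

## Working session

There is one attempt and no reset: what is moved stays moved. The work goes in short steps, Python scripts to look and compute and a tool call to move; the robot and the scene stay as the last step left them, time stands still between calls to the robot, and variables do not carry over. Pictures are saved under pics/ and viewed, about 8 in all and at most 12, crops included, and the job is handed in when it is done.

Besides the shell and the picture viewer there is one more tool, called after ">>>" by a JSON object that holds its "method" and its "body". servo_tool: Moves the arm, as the interface text tells. Its arguments: {"type":"object","properties":{"angular":{"type":"array","items":{"type":"array","items":{"type":"number","minimum":-1,"maximum":1}}},"offset":{"type":"array","items":{"type":"array","items":{"type":"number","minimum":-1,"maximum":1}}},"claw":{"type":"array","items":{"type":"number"}},"newtons":{"type":"number"}},"required":["angular","offset","claw"]}

```bash
mkdir -p pics; ls
python3 - <<'E'
from plant import get_obs, imaging
import cv2
for n in("scene","top"):
    d=imaging.get_image(n); cv2.imwrite(f"pics/{n}0.png",d["frame"]); print(n,d["mtx"].tolist(),d["T"].round(4).tolist())
print(get_obs())
E
```

```text
pics
scene [[387.2001695466312, 0.0, 270.80071867956315], [0.0, 387.2001695466312, 214.1260728338278], [0.0, 0.0, 1.0]] [[0.3371, -0.6018, 0.724, 1.3269], [0.9413, 0.1995, -0.2723, -0.1561], [0.0194, 0.7733, 0.6337, 0.6563], [0.0, 0.0, 0.0, 1.0]]
top [[389.1113948007462, 0.0, 276.2820678344753], [0.0, 389.1113948007462, 203.78258064750602], [0.0, 0.0, 1.0]] [[-0.0218, 0.9804, -0.1959, 0.4583], [-0.9998, -0.021, 0.0063, 0.0823], [0.0021, 0.196, 0.9806, 0.9922], [0.0, 0.0, 0.0, 1.0]]
{'time': 0.1, 'joints': array([ 9.50480409e-01,  5.28379159e-01,  1.43376415e+00,  5.19655876e-06,
        1.18143699e+00, -1.78503458e-01]), 'qd': array([ 0.00038233, -0.00349894, -0.00185358, -0.00088584,  0.00223404,
        0.00073206]), 'effort': array([ 2.02205024e-04, -4.40984488e+01, -1.77151537e+01,  6.34774799e-02,
        5.34317060e-02, -4.43095553e-05]), 'tool_pos': array([0.26679071, 0.56441112, 0.19836908]), 'tool_rot': array([ 0.15429078,  0.69019793, -0.15558431,  0.68964824]), 'ft_force': array([-0.58001312, -0.17752547, -0.29130404]), 'torque': array([-0.06623908,  0.00438191,  0.01205755]), 'finger_gap': 0.08706834567097735}
```

View pics/top0.png

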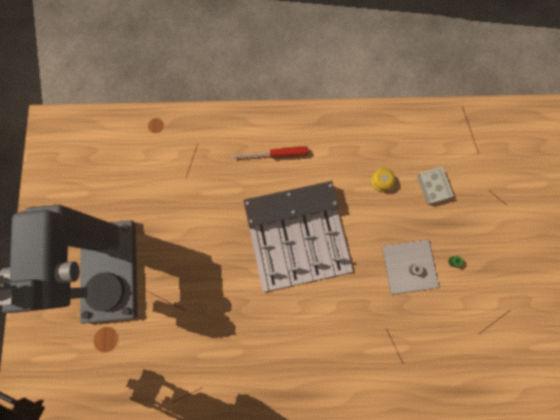

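View pics/scene0.png

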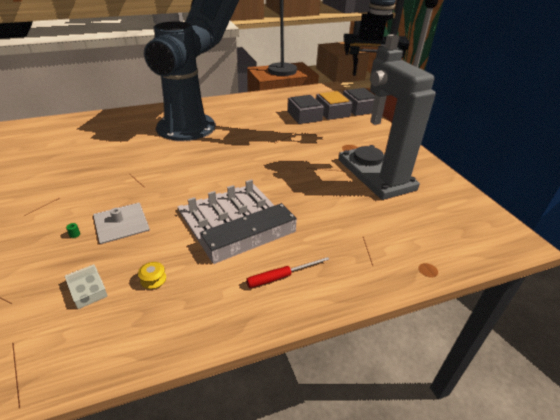

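The top view shows the tray (cover about 245–340, 183–224, tabs at its lower side), the spacer on the plate at (417,269), the green decoy at (456,262), the yo-yo at (383,180), the pad box at (436,186), the driver at (272,154) and the press on the left. Next I'll measure the tray and spacer.

```bash
cat > h.py <<'E'
import numpy as np, cv2
from plant import get_obs, imaging
from scipy.spatial.transform import Rotation as R
def cast(d,uv,z):
    K,T=d["mtx"],d["T"]; p=np.array([(uv[0]-K[0,2])/K[0,0],-(uv[1]-K[1,2])/K[1,1],-1])
    r=T[:3,:3]@p; o=T[:3,3]; return o+r*(z-o[2])/r[2]
def castf(d,uv,z):
    K,T=d["mtx"],d["T"]; x,y=(uv[0]-K[0,2])/K[0,0],(uv[1]-K[1,2])/K[1,1]; t=np.hypot(x,y)
    s=np.sin(t)/max(t,1e-9); r=T[:3,:3]@np.array([x*s,-y*s,-np.cos(t)]); o=T[:3,3]; return o+r*(z-o[2])/r[2]
def proj(d,P):
    K,T=d["mtx"],d["T"]; q=T[:3,:3].T@(np.array(P)-T[:3,3]); return K[0,0]*q[0]/-q[2]+K[0,2], K[1,1]*q[1]/q[2]+K[1,2]
E
python3 - <<'E'
from h import *
d=imaging.get_image("top"); f=d["frame"]; hsv=cv2.cvtColor(f,cv2.COLOR_BGR2HSV)
m=np.zeros(f.shape[:2],np.uint8); roi=(slice(175,232),slice(238,346))
m[roi]=((hsv[roi][...,2]<85)&(hsv[roi][...,1]<110))*255
m=cv2.morphologyEx(m,cv2.MORPH_OPEN,np.ones((9,9)))
c=max(cv2.findContours(m,0,1)[0],key=cv2.contourArea)
print(cv2.boxPoints(cv2.minAreaRect(c)))
W=np.array([cast(d,p[0]+0.0,.046)[:2] for p in c],np.float32)
r=cv2.minAreaRect(W); print(r, cv2.boxPoints(r))
g=cv2.resize(f[170:305,235:365],None,fx=5,fy=5,interpolation=2)
for uv in((417,269),(456,262)): print(uv,cast(d,uv,.038))
for uv in((383,180),(436,186),(272,154)): print(uv,cast(d,uv,.02))
s=cv2.resize(f[235:300,375:475],None,fx=4,fy=4,interpolation=2)
o=np.zeros((600,800,3),np.uint8); g=cv2.resize(g,(480,498)); s=cv2.resize(s,(320,208)); o[:498,:480]=g;o[:208,480:]=s
cv2.imwrite("pics/c1.png",o)
E
```

```text
[[244.7366  200.22691]
 [332.3649  182.09694]
 [338.20755 210.33638]
 [250.57925 228.46635]]
((0.6432218551635742, 0.03784690052270889), (0.07273342460393906, 0.22283875942230225), 10.568899154663086) [[ 0.58703583  0.14070576]
 [ 0.6279084  -0.07835256]
 [ 0.6994079  -0.06501196]
 [ 0.6585353   0.15404636]]
(417, 269) [ 0.48066977 -0.26103298  0.038     ]
(456, 262) [ 0.49536692 -0.35742411  0.038     ]
(383, 180) [ 0.70924734 -0.20072348  0.02      ]
(436, 186) [ 0.69042978 -0.33597226  0.02      ]
(272, 154) [0.78549928 0.08430999 0.02      ]
```

View pics/c1.png

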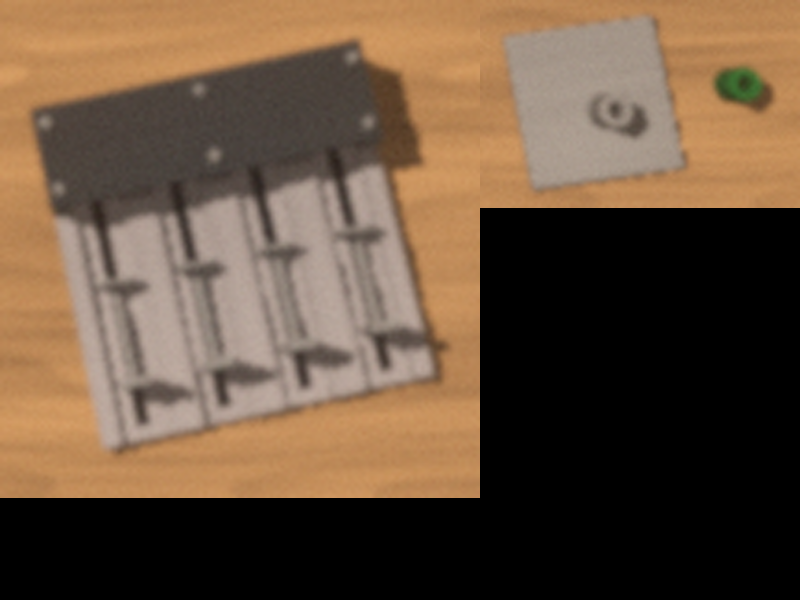

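```bash
cat >> h.py <<'E'
YAW=np.deg2rad(10.6); M=np.array([.609,.0314])
def tw(x,y): c,s=np.cos(YAW),np.sin(YAW); return M+np.array([c*x-s*y,s*x+c*y])
def plan(P,yaw=None):
    "tool-axis delta to world point P (units of rows) and turn to tool z along yaw (mod pi)"
    o=get_obs(); A=R.from_quat(o["tool_rot"]); m=A.as_matrix()
    dl=m.T@(np.array(P)-o["tool_pos"]); print("t",round(o["time"],2),"pos",o["tool_pos"].round(4),"F",o["ft_force"].round(1),"gap",round(o["finger_gap"],4))
    print("tool x",m[:,0].round(3),"y",m[:,1].round(3),"z",m[:,2].round(3)); print("offset units",(dl/.025).round(2),"rows>=",np.ceil(abs(dl/.025).max()))
    if yaw is not None:
        for k in (0,np.pi):
            z=np.array([np.cos(yaw+k),np.sin(yaw+k),0]); x=np.array([0,0,-1.]); B=R.from_matrix(np.c_[x,np.cross(z,x),z])
            print("turn units",((A.inv()*B).as_rotvec()/.1).round(2), "j6",o["joints"][5].round(2))
E
python3 - <<'E'
from h import *
d=imaging.get_image("top")
for uv,z in(((264.8,291.9),.01),((353.4,272.4),.01),((135,222),.02),((135,322),.02)): print(cast(d,uv,z))
c=[tw(-160,114),tw(-.16,.114),tw(-.16,-.114)]; print(c[1:])
plan([.40,.12,.199],YAW)
for l,y in enumerate((-.084,-.028,.028,.084)): print(l+1,tw(-.16,y),tw(-.026,y))
E
```

```text
[0.43392786 0.10903122 0.01      ]
[ 0.47643339 -0.1120498   0.01      ]
[0.61331739 0.43330621 0.02      ]
[0.3705004  0.42134828 0.02      ]
[array([0.43075989, 0.11402241]), array([ 0.4727008 , -0.11008685])]
t 0.2 pos [0.2669 0.5646 0.1986] F [ 0.  -0.9 -0.1] gap 0.087
tool x [-0.001 -0.001 -1.   ] y [ 0.428  0.904 -0.001] z [ 0.904 -0.428 -0.   ]
offset units [  0.   -13.8   12.42] rows>= 14.0
turn units [-6.27 -0.01  0.01] j6 -0.18
turn units [2.515e+01 2.000e-02 1.000e-02] j6 -0.18
1 [ 0.46718226 -0.08059879] [ 0.59889559 -0.0559493 ]
2 [ 0.45688098 -0.02555441] [ 0.58859432 -0.00090492]
3 [0.44657971 0.02948997] [0.57829304 0.05413945]
4 [0.43627843 0.08453435] [0.56799177 0.10918383]
```

>>> {"method": "servo_tool", "body": {"angular": [[0,0,0],[0,0,0],[0,0,0],[0,0,0],[0,0,0],[0,0,0],[0,0,0],[0,0,0],[0,0,0],[0,0,0],[0,0,0],[0,0,0]], "offset": [[0,-0.9,0.43],[0,-0.9,0.43],[0,-0.9,0.43],[0,-0.9,0.43],[0,-0.9,0.43],[0,-0.9,0.43],[0,-0.9,0.43],[0,-0.9,0.43],[0,-0.9,0.43],[0,-0.9,0.43],[0,-0.9,0.43],[0,-0.9,0.43]], "claw": [1,1,1,1,1,1,1,1,1,1,1,1], "newtons": 20}}

```text
time: 1.4
tool_pos: [0.2676, 0.257, 0.197]
tool_rot: [0.153, 0.69, -0.153, 0.691]
ft_force: [0.7, 0.2, -0.6]
finger_gap: 0.0028
```

>>> {"method": "servo_tool", "body": {"angular": [[-1,0,0],[-1,0,0],[-1,0,0],[-1,0,0],[-1,0,0],[-1,0,0],[-0.3,0,0],[0,0,0]], "offset": [[0,0,0],[0,0,0],[0,0,0],[0,0,0],[0,0,0],[0,0,0],[0,0,0],[0,0,0]], "claw": [1,1,1,1,1,1,1,1]}}

```text
time: 2.2
tool_pos: [0.2663, 0.2531, 0.1974]
tool_rot: [-0.076, 0.703, 0.075, 0.703]
ft_force: [-0.5, -0.7, 0.2]
finger_gap: 0.0006
```

Run:
```python
from h import *
plan([*tw(-.19,.084),.12],YAW)
```

```text
t 2.2 pos [0.2663 0.2531 0.1974] F [-0.5 -0.7  0.2] gap 0.0006
tool x [-0.    -0.001 -1.   ] y [-0.213  0.977 -0.001] z [ 0.977  0.213 -0.001]
offset units [ 3.1  -7.99  4.01] rows>= 8.0
turn units [ 0.29 -0.01  0.01] j6 -1.33
turn units [-3.112e+01 -2.000e-02 -1.000e-02] j6 -1.33
```

>>> {"method": "servo_tool", "body": {"angular": [[0.28,0,0],[0,0,0],[0,0,0],[0,0,0],[0,0,0],[0,0,0],[0,0,0],[0,0,0],[0,0,0]], "offset": [[0.38,-1,0.5],[0.38,-1,0.5],[0.38,-1,0.5],[0.38,-1,0.5],[0.38,-1,0.5],[0.38,-1,0.5],[0.38,-1,0.5],[0.38,-0.9,0.5],[0,0,0]], "claw": [1,1,1,1,1,1,1,1,1]}}

```text
time: 3.1
tool_pos: [0.4099, 0.0721, 0.1202]
tool_rot: [-0.064, 0.701, 0.064, 0.707]
ft_force: [0.9, 0.6, 0.3]
finger_gap: 0.0001
```

Run:
```python
from h import *
plan([*tw(-.155,.084),.03],YAW)
d=imaging.get_image("wrist"); print(d["mtx"].tolist(), d["T"].round(3).tolist()); cv2.imwrite("pics/w1.png",d["frame"])
```

```text
t 3.1 pos [0.4099 0.0721 0.1202] F [0.9 0.6 0.3] gap 0.0001
tool x [ 0.008  0.001 -1.   ] y [-0.18   0.984 -0.   ] z [0.984 0.18  0.008]
offset units [3.62 0.3  1.3 ] rows>= 4.0
turn units [-0.04  0.08  0.  ] j6 -1.85
turn units [31.38  0.   -0.13] j6 -1.85
[[325.19226210127806, 0.0, 278.935750318786], [0.0, 325.19226210127806, 209.91056245943474], [0.0, 0.0, 1.0]] [[-0.18, -0.944, -0.278, 0.335], [0.984, -0.172, -0.051, 0.058], [0.0, -0.283, 0.959, 0.305], [0.0, 0.0, 0.0, 1.0]]
```

View pics/w1.png

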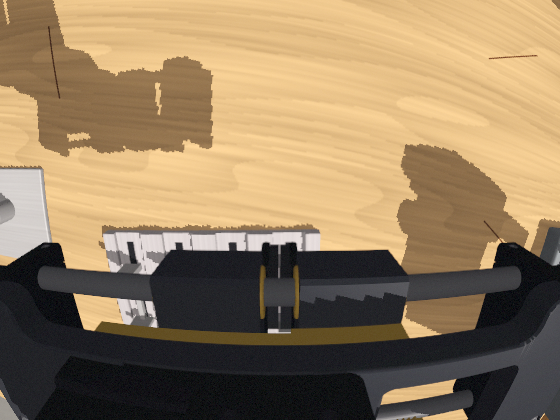

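The wrist view shows the tray's near edge along row 230, from column 103 to 320, with the lanes below it. The gripper hides the rest. I'll cast those corners as a check.

Run:
```python
from h import *
d=imaging.get_image("wrist")
a,b=castf(d,(103,229),.013),castf(d,(320,231),.013); print(a,b,np.rad2deg(np.arctan2(*(b-a)[:2][::-1]))-90,np.linalg.norm(a-b))
print("mouth mid est",(a+b)[:2]/2+.16*np.array([np.cos(YAW),np.sin(YAW)]), "vs",M)
```

```text
[ 0.47242685 -0.10541457  0.013     ] [0.43173761 0.11730551 0.013     ] 10.353316726628279 0.22640637826513102
mouth mid est [0.60935189 0.03537769] vs [0.609  0.0314]
```

>>> {"method": "servo_tool", "body": {"angular": [[0,0.08,0],[0,0,0],[0,0,0],[0,0,0],[0,0,0],[0,0,0]], "offset": [[0,0.35,1],[0.9,0,0.3],[0.9,0,0],[0.9,0,0],[0.9,0,0],[0,0,0]], "claw": [1,1,1,1,1,1]}}

```text
time: 3.8
tool_pos: [0.4326, 0.0957, 0.0317]
tool_rot: [-0.066, 0.705, 0.067, 0.703]
ft_force: [-0.2, -0.2, -0.7]
finger_gap: 0.0008
```

```bash
sed -i 's/^YAW=.*/YAW=np.deg2rad(10.5); M=np.array([.6092,.0330])/' h.py
python3 - <<'E'
from h import *
plan([*tw(-.1345,.084),.03],YAW)
E
```

```text
t 3.8 pos [0.4326 0.0957 0.0317] F [-0.2 -0.2 -0.7] gap 0.0008
tool x [-0.002  0.002 -1.   ] y [-0.188  0.982  0.002] z [ 0.982  0.188 -0.002]
offset units [ 0.06 -0.4   1.11] rows>= 2.0
turn units [ 0.06 -0.02 -0.02] j6 -1.8
turn units [-3.136e+01  3.000e-02 -3.000e-02] j6 -1.8
```

>>> {"method": "servo_tool", "body": {"angular": [[0.06,0,0],[0,0,0],[0,0,0],[0,0,0],[0,0,0],[0,0,0],[0,0,0],[0,0,0]], "offset": [[0,-0.4,0],[0,0,0.7],[0,0,0.7],[0,0,0.7],[0,0,0.7],[0,0,0.7],[0,0,0.7],[0,0,0]], "claw": [1,1,1,1,1,1,1,1]}}

```text
time: 4.6
tool_pos: [0.5412, 0.1055, 0.0431]
tool_rot: [-0.065, 0.702, 0.066, 0.706]
ft_force: [-0.3, -0.7, 1.0]
finger_gap: 0.0005
```

```bash
cat >> h.py <<'E'
def st():
    o=get_obs(); p=o["tool_pos"][:2]-M; c,s=np.cos(YAW),np.sin(YAW)
    print("t",round(o["time"],2),"tray xy mm",(1e3*np.array([c*p[0]+s*p[1],-s*p[0]+c*p[1]])).round(1),"z",o["tool_pos"][2].round(4),"F",o["ft_force"].round(1),"gap",round(o["finger_gap"],4))
E
python3 -c "
from h import *
st()"
```

```text
t 4.6 tray xy mm [-53.7  83.7] z 0.0431 F [-0.3 -0.7  1. ] gap 0.0005
```

>>> {"method": "servo_tool", "body": {"angular": [[0,0.05,0],[0,0,0],[0,0,0],[0,0,0]], "offset": [[0.3,0,0.15],[0.2,0,0.25],[0,0,0.25],[0,0,0]], "claw": [1,1,1,1]}}

```text
time: 5.0
tool_pos: [0.5554, 0.1081, 0.0316]
tool_rot: [-0.065, 0.704, 0.065, 0.704]
ft_force: [-0.8, 0.6, 0.2]
finger_gap: 0.0005
```

```bash
python3 -c "
from h import *
st()
d=imaging.get_image('top');cv2.imwrite('pics/t2.png',cv2.resize(d['frame'][170:305,200:365],(800,654))[:600])"
```

```text
t 5.0 tray xy mm [-39.2  83.7] z 0.0316 F [-0.8  0.6  0.2] gap 0.0005
```

View pics/t2.png

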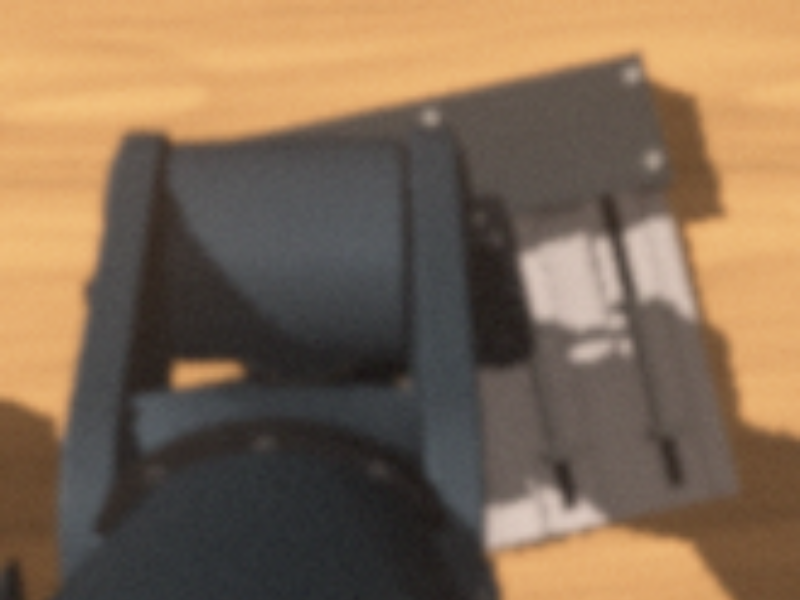

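The arm hides the left lanes, so this picture doesn't help. I'll go on by position and force.

>>> {"method": "servo_tool", "body": {"angular": [[0,0,0],[0,0,0]], "offset": [[0,0,0.25],[0,0,0.2]], "claw": [1,1]}}

```text
time: 5.25
tool_pos: [0.5644, 0.1102, 0.0311]
tool_rot: [-0.065, 0.706, 0.065, 0.702]
ft_force: [0.6, -0.1, 0.2]
finger_gap: 0.0002
```

```bash
python3 -c "
from h import *
st()"
```

```text
t 5.25 tray xy mm [-30.   84.1] z 0.0311 F [ 0.6 -0.1  0.2] gap 0.0002
```

>>> {"method": "servo_tool", "body": {"angular": [[0,0,0],[0,0,0],[0,0,0]], "offset": [[0,0,0.2],[0,0,0.2],[0,0,0.2]], "claw": [1,1,1]}}

```text
time: 5.55
tool_pos: [0.5806, 0.1133, 0.031]
tool_rot: [-0.065, 0.706, 0.065, 0.702]
ft_force: [1.5, -0.1, -0.4]
finger_gap: 0.0001
```

```bash
python3 -c "
from h import *
st()
d=imaging.get_image('scene');cv2.imwrite('pics/s2.png',cv2.resize(d['frame'][150:275,150:320],(800,588)))"
```

```text
t 5.55 tray xy mm [-13.5  84.1] z 0.031 F [ 1.5 -0.1 -0.4] gap 0.0001
```

View pics/s2.png

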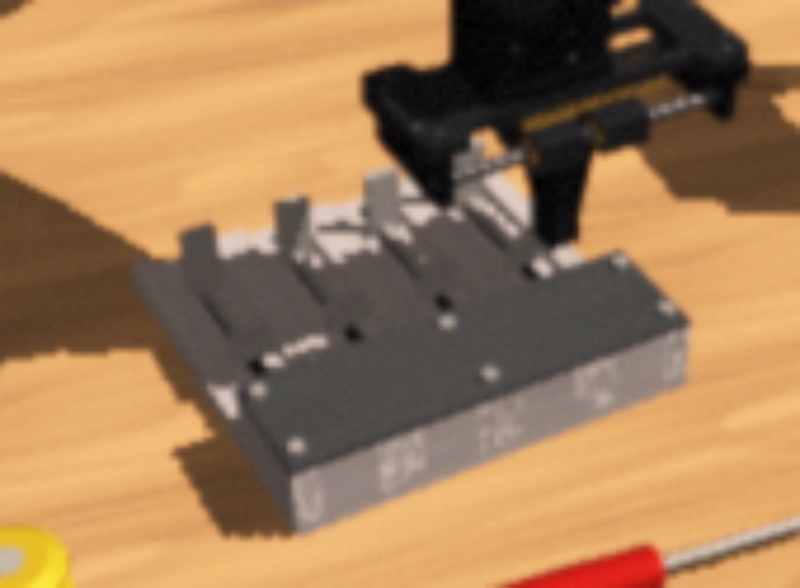

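```bash
python3 -c "
from h import *
d=imaging.get_image('scene')
def c(P): u,v=proj(d,P); return round((u-150)*800/170),round((v-150)*588/125)
print('tip',c([*tw(-.0135,.084),.023]))
for y in (-.084,-.028,.028,.084): print('tab',c([*tw(-.122,y),.052]),'face',c([*tw(-.052,y),.03]))
for a in((0,.114),(0,-.114),(.07,.114),(.07,-.114)): print('cover',a,c([*tw(*a),.046]))
m=R.from_quat(get_obs()['tool_rot']).as_matrix(); print(m.round(3))
"
```

```text
tip (550, 278)
tab (187, 221) face (240, 323)
tab (282, 192) face (336, 291)
tab (372, 165) face (428, 261)
tab (459, 138) face (516, 232)
cover (0, 0.114) (610, 243)
cover (0, -0.114) (220, 376)
cover (0.07, 0.114) (679, 314)
cover (0.07, -0.114) (276, 462)
[[-0.003 -0.184  0.983]
 [ 0.     0.983  0.184]
 [-1.     0.001 -0.003]]
```

```bash
python3 -c "
from h import *
d=imaging.get_image('scene');cv2.imwrite('pics/s3.png',cv2.resize(d['frame'][172:214,232:288],(800,600),interpolation=cv2.INTER_CUBIC))"
```

```text
(no output)
```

View pics/s3.png

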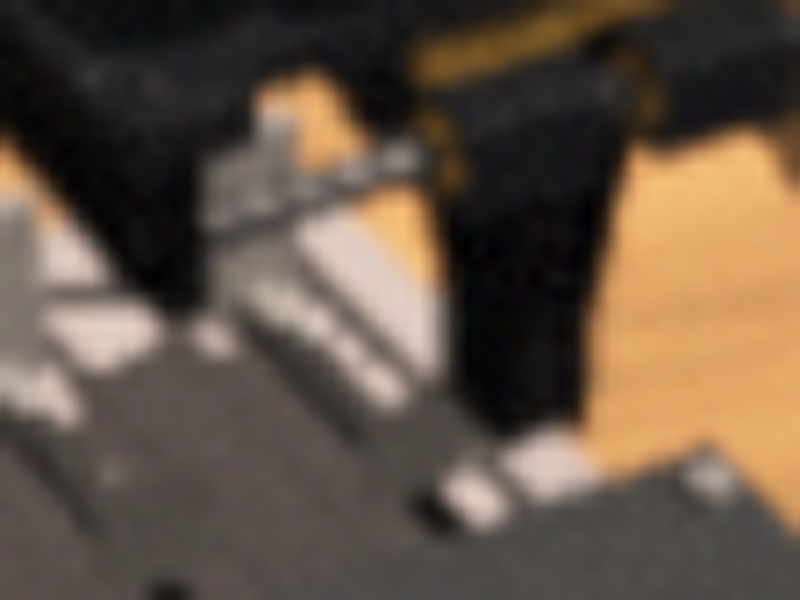

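```bash
python3 -c "
from h import *
d=imaging.get_image('scene')
c,s=np.cos(YAW),np.sin(YAW)
def T(P): p=P[:2]-M; return (1e3*np.array([c*p[0]+s*p[1],-s*p[0]+c*p[1]])).round(1)
def u(a,b): return (232+a*.07-.5+.035, 172+b*.07-.5+.035)
for z in(.023,.035,.05,.06): print('tip',z,T(cast(d,u(530,430),z)),'L',T(cast(d,u(455,400),z)),'R',T(cast(d,u(590,430),z)))
print('tab4',T(cast(d,u(250,130),.052)),'tab3',T(cast(d,u(0,195),.052)),'cover far-left corner?', T(cast(d,u(705,440),.046)))
st()
"
```

```text
tip 0.023 [-39.2 104.3] L [-54.1  96.5] R [-33.7 114.2]
tip 0.035 [-25.7  96.3] L [-40.3  88.7] R [-20.4 106. ]
tip 0.05 [-8.9 86.3] L [-23.2  78.9] R [-3.7 95.8]
tip 0.06 [ 2.3 79.7] L [-11.7  72.3] R [ 7.4 89. ]
tab4 [-114.7   85.1] tab3 [-118.1   33.6] cover far-left corner? [  4.4 115.3]
t 5.75 tray xy mm [-14.1  84.2] z 0.0309 F [-0.6  0.4 -0.5] gap 0.0005
```

```bash
python3 -c "
from h import *
from plant import robot
print(robot.tip_reach,[a for a in dir(robot) if a[0]!='_'])
st()
"
```

```text
0.008 ['PlanningError', 'tip_reach']
t 5.75 tray xy mm [-14.1  84.2] z 0.0309 F [-0.6  0.4 -0.5] gap 0.0005
```

>>> {"method": "servo_tool", "body": {"angular": [[0,0,0],[0,0,0],[0,0,0],[0,0,0],[0,0,0],[0,0,0],[0,0,0],[0,0,0],[0,0,0]], "offset": [[-1,0,0],[-1,0,0],[0,0,-1],[0,0,-1],[0,0,-1],[0,0,-1],[0,0,-1],[0,0,-0.4],[0,0,0]], "claw": [1,1,1,1,1,1,1,1,1]}}

```text
time: 6.65
tool_pos: [0.4405, 0.0877, 0.0836]
tool_rot: [-0.065, 0.707, 0.066, 0.702]
ft_force: [1.2, -0.4, -0.5]
finger_gap: 0.0002
```

```bash
python3 -c "
from h import *
st(); plan([*tw(-.15,.084),.03],YAW)
"
```

```text
t 6.65 tray xy mm [-155.9   84.5] z 0.0836 F [ 1.2 -0.4 -0.5] gap 0.0002
t 6.65 pos [0.4405 0.0877 0.0836] F [ 1.2 -0.4 -0.5] gap 0.0002
tool x [-0.007  0.    -1.   ] y [-0.184  0.983  0.002] z [ 0.983  0.184 -0.007]
offset units [ 2.14 -0.02  0.25] rows>= 3.0
turn units [ 0.01 -0.07 -0.02] j6 -1.81
turn units [-3.14e+01  3.00e-02 -1.10e-01] j6 -1.81
```

>>> {"method": "servo_tool", "body": {"angular": [[0,-0.07,0],[0,0,0],[0,0,0],[0,0,0],[0,0,0]], "offset": [[0.9,0,0.2],[0.9,0,0],[0.3,0,0],[0.2,0,0],[0.1,0,0]], "claw": [1,1,1,1,1]}}

```text
time: 7.15
tool_pos: [0.455, 0.0886, 0.0232]
tool_rot: [-0.065, 0.699, 0.065, 0.709]
ft_force: [-0.2, 0.3, -0.6]
finger_gap: 0.0006
```

```bash
python3 -c "
from h import *
st()
d=imaging.get_image('scene');cv2.imwrite('pics/s4.png',cv2.resize(d['frame'][150:213,220:304],(800,600),interpolation=cv2.INTER_CUBIC))"
```

```text
t 7.15 tray xy mm [-141.5   82.8] z 0.0232 F [-0.2  0.3 -0.6] gap 0.0006
```

View pics/s4.png

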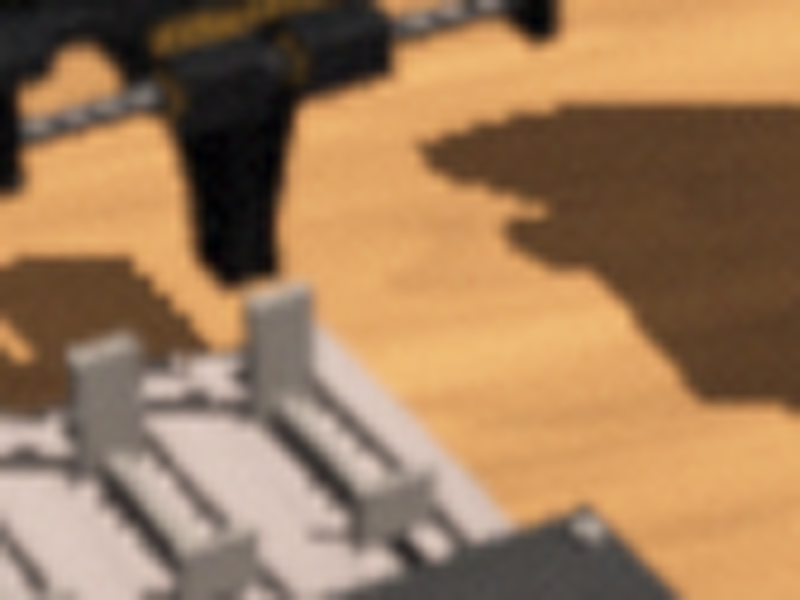

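>>> {"method": "servo_tool", "body": {"angular": [[0,0,0],[0,0,0],[0,0,0]], "offset": [[0.15,0,-0.1],[0.15,0,0],[0.1,0,0]], "claw": [1,1,1]}}

```text
time: 7.5
tool_pos: [0.454, 0.0881, 0.0138]
tool_rot: [-0.065, 0.698, 0.065, 0.71]
ft_force: [0.2, 0.2, 0.7]
finger_gap: 0.0005
```

```bash
python3 -c "
from h import *
st()
d=imaging.get_image('scene');f=d['frame']
c,s=np.cos(YAW),np.sin(YAW)
def T(P): p=P[:2]-M; return (1e3*np.array([c*p[0]+s*p[1],-s*p[0]+c*p[1]])).round(1)
for z in (.013,.03,.045,.06): print(z,T(cast(d,(245.2,179.4),z)))
w=imaging.get_image('wrist')
def pf(d,P):
    K,T=d['mtx'],d['T']; q=T[:3,:3].T@(P-T[:3,3]); v=np.array([q[0],-q[1],-q[2]]); n=np.hypot(v[0],v[1]); t=np.arctan2(n,v[2]); return (K[0,0]*t*v[0]/n+K[0,2],K[1,1]*t*v[1]/n+K[1,2])
o=get_obs(); m=R.from_quat(o['tool_rot']).as_matrix()
for x in (-.06,-.03,0,.008): print(x,pf(w,o['tool_pos']+m[:,0]*x))
cv2.imwrite('pics/w4.png',w['frame'][200:420,120:440])
"
```

```text
t 7.5 tray xy mm [-142.5   82.5] z 0.0138 F [0.2 0.2 0.7] gap 0.0005
0.013 [-176.4  104.1]
0.03 [-154.   93.]
0.045 [-134.3   83.2]
0.06 [-114.5   73.4]
-0.06 (np.float64(280.3307933892709), np.float64(293.01138286662973))
-0.03 (np.float64(280.07263013095184), np.float64(264.19498927343597))
0 (np.float64(279.88213518842093), np.float64(243.17126297206943))
0.008 (np.float64(279.83967757415707), np.float64(238.5123367982931))
```

View pics/w4.png

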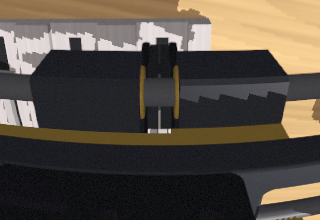

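>>> {"method": "servo_tool", "body": {"angular": [[0,0.12,0],[0,0,0],[0,0,0],[0,0,0]], "offset": [[0.2,0,-0.1],[0.2,0,0],[0.2,0,0],[0,0,0]], "claw": [1,1,1,1]}}

```text
time: 8.0
tool_pos: [0.4514, 0.0876, -0.0024]
tool_rot: [-0.066, 0.703, 0.065, 0.706]
ft_force: [0.5, -0.3, -0.1]
finger_gap: 0.0006
```

```bash
python3 -c "
from h import *
st()
d=imaging.get_image('scene');cv2.imwrite('pics/s5.png',cv2.resize(d['frame'][150:213,220:304],(800,600),interpolation=cv2.INTER_CUBIC))
f=d['frame'][150:213,220:304].max(2)
plan([*tw(-.15,.084),.0],YAW)
# black finger lowest row per column
for c in range(12,36): 
    r=np.where(f[:32,c]<45)[0]; print(c+220,(r.max()+150) if len(r) else None,end=' ')
"
```

```text
t 8.0 tray xy mm [-145.2   82.4] z -0.0024 F [ 0.5 -0.3 -0.1] gap 0.0006
t 8.05 pos [ 0.4515  0.0876 -0.0022] F [-0.2  0.3  1. ] gap 0.0012
tool x [ 0.005 -0.001 -1.   ] y [-0.184  0.983 -0.002] z [0.983 0.184 0.004]
offset units [-0.09  0.06 -0.2 ] rows>= 1.0
turn units [0.01 0.04 0.02] j6 -1.8
turn units [-31.4   -0.04   0.07] j6 -1.8
232 163 233 165 234 166 235 165 236 165 237 165 238 166 239 173 240 181 241 181 242 181 243 181 244 181 245 179 246 179 247 179 248 176 249 170 250 167 251 167 252 166 253 166 254 166 255 165
```

The TCP reads below the bench with no contact, so the fingertips are about 18–20 mm higher than the interface text says. The earlier push passed over the tab. Pushing now at the true height.

>>> {"method": "servo_tool", "body": {"angular": [[0,0,0],[0,0,0],[0,0,0],[0,0,0],[0,0,0]], "offset": [[0,0.05,0.6],[0.05,0,0.6],[0.05,0,0.6],[0.05,0,0.6],[0,0,0]], "claw": [1,1,1,1,1]}}

```text
time: 8.55
tool_pos: [0.5049, 0.1003, -0.0067]
tool_rot: [-0.066, 0.707, 0.065, 0.701]
ft_force: [-1.1, -1.2, 1.0]
finger_gap: 0.0009
```

```bash
python3 -c "
from h import *
st()
plan([*tw(-.0425,.084),.0],YAW)
"
```

```text
t 8.55 tray xy mm [-90.3  85.2] z -0.0067 F [-1.1 -1.2  1. ] gap 0.0009
t 8.55 pos [ 0.5049  0.1003 -0.0067] F [-1.1 -1.2  1. ] gap 0.0009
tool x [-0.009 -0.002 -1.   ] y [-0.184  0.983  0.   ] z [ 0.983  0.184 -0.01 ]
offset units [-0.29 -0.05  1.91] rows>= 2.0
turn units [ 0.02 -0.1  -0.  ] j6 -1.77
turn units [-31.39   0.    -0.15] j6 -1.77
```

>>> {"method": "servo_tool", "body": {"angular": [[0,-0.1,0],[0,0,0],[0,0,0],[0,0,0],[0,0,0],[0,0,0],[0,0,0]], "offset": [[-0.15,0,0.6],[-0.1,0,0.6],[0,0,0.5],[0,0,0.2],[0,0,0.2],[0,0,0.2],[0,0,0]], "claw": [1,1,1,1,1,1,1]}}

```text
time: 9.25
tool_pos: [0.55, 0.1107, -0.0032]
tool_rot: [-0.065, 0.712, 0.066, 0.696]
ft_force: [-2.6, -0.1, 1.6]
finger_gap: 0.0006
```

```bash
python3 -c "
from h import *
st()
plan([*tw(-.0225,.084),.0],YAW)
"
```

```text
t 9.25 tray xy mm [-44.1  87.2] z -0.0032 F [-2.6 -0.1  1.6] gap 0.0006
t 9.25 pos [ 0.55    0.1107 -0.0032] F [-2.6 -0.1  1.6] gap 0.0006
tool x [-0.023 -0.    -1.   ] y [-0.185  0.983  0.004] z [ 0.982  0.185 -0.023]
offset units [-0.15 -0.13  0.86] rows>= 1.0
turn units [ 0.03 -0.23 -0.04] j6 -1.76
turn units [-31.38   0.06  -0.35] j6 -1.76
```

>>> {"method": "servo_tool", "body": {"angular": [[0,-0.15,0],[0,0,0],[0,0,0]], "offset": [[0,0,0.2],[0,0,0.3],[0,0,0.3]], "claw": [1,1,1]}}

```text
time: 9.55
tool_pos: [0.5522, 0.1123, -0.0048]
tool_rot: [-0.066, 0.719, 0.068, 0.688]
ft_force: [-14.5, -6.9, 10.8]
finger_gap: 0.0004
```

```bash
python3 -c "
from h import *
st()
plan([*tw(-.0225,.084),.0],YAW)
"
```

```text
t 9.55 tray xy mm [-41.6  88.4] z -0.0048 F [-14.5  -6.9  10.8] gap 0.0004
t 9.55 pos [ 0.5522  0.1123 -0.0048] F [-14.5  -6.9  10.8] gap 0.0004
tool x [-0.043 -0.002 -0.999] y [-0.188  0.982  0.007] z [ 0.981  0.188 -0.043]
offset units [-0.23 -0.18  0.76] rows>= 1.0
turn units [ 0.06 -0.43 -0.06] j6 -1.76
turn units [-31.35   0.1   -0.67] j6 -1.76
```

Lane 4 stopped at about 92 mm with 16 N, so it is filled. On to lane 3.

>>> {"method": "servo_tool", "body": {"angular": [[0,-0.3,0],[0,-0.1,0],[0,0,0],[0,0,0],[0,0,0],[0,0,0],[0,0,0],[0,0,0]], "offset": [[0,0,-0.6],[-1,0,-0.2],[-1,0,-0.2],[-0.4,-0.4,-0.8],[0,-0.8,-0.8],[0,-0.8,-0.8],[0,-0.3,-0.8],[0,0,0]], "claw": [1,1,1,1,1,1,1,1]}}

```text
time: 10.35
tool_pos: [0.4645, 0.0333, 0.0577]
tool_rot: [-0.066, 0.698, 0.068, 0.71]
ft_force: [-0.8, -0.3, -0.2]
finger_gap: 0.0003
```

```bash
python3 -c "
from h import *
st()
plan([*tw(-.15,.028),-.003],YAW)
"
```

```text
t 10.35 tray xy mm [-142.3   26.7] z 0.0577 F [-0.8 -0.3 -0.2] gap 0.0003
t 10.35 pos [0.4645 0.0333 0.0577] F [-0.8 -0.3 -0.2] gap 0.0003
tool x [ 0.017  0.005 -1.   ] y [-0.188  0.982  0.002] z [0.982 0.188 0.018]
offset units [ 2.42  0.05 -0.35] rows>= 3.0
turn units [ 0.06  0.18 -0.02] j6 -1.95
turn units [-3.135e+01  3.000e-02  2.800e-01] j6 -1.95
```

Descend, then push to about 80 mm of travel.

>>> {"method": "servo_tool", "body": {"angular": [[0,0.18,0],[0,0,0],[0,0,0],[0,0,0],[0,0,0],[0,0,0],[0,0,0],[0,-0.1,0],[0,0,0],[0,0,0]], "offset": [[0,0,-0.45],[0.8,0.05,0],[0.8,0,0],[0.8,0,0],[0,0,0.7],[0,0,0.7],[0,0,0.7],[0,0,0.7],[0,0,0.6],[0,0,0]], "claw": [1,1,1,1,1,1,1,1,1,1]}}

```text
time: 11.35
tool_pos: [0.5441, 0.0519, -0.0052]
tool_rot: [-0.069, 0.7, 0.069, 0.708]
ft_force: [-1.7, -2.0, 0.3]
finger_gap: 0.0002
```

```bash
python3 -c "
from h import *
st()
plan([*tw(-.0425,.028),-.003],YAW)
"
```

```text
t 11.35 tray xy mm [-60.5  30.5] z -0.0052 F [-1.7 -2.   0.3] gap 0.0002
t 11.35 pos [ 0.5441  0.0519 -0.0052] F [-1.7 -2.   0.3] gap 0.0002
tool x [ 0.012  0.    -1.   ] y [-0.194  0.981 -0.002] z [0.981 0.194 0.011]
offset units [-0.08 -0.11  0.72] rows>= 1.0
turn units [0.12 0.12 0.02] j6 -1.88
turn units [-3.129e+01 -3.000e-02  1.800e-01] j6 -1.88
```

>>> {"method": "servo_tool", "body": {"angular": [[0.1,0.1,0],[0,0,0],[0,0,0],[0,0,0],[0,0,0]], "offset": [[0,-0.08,0.4],[0,0,0.3],[0,0,0.3],[0,0,0.3],[0,0,0.3]], "claw": [1,1,1,1,1]}}

```text
time: 11.85
tool_pos: [0.5628, 0.0577, -0.0077]
tool_rot: [-0.068, 0.719, 0.068, 0.688]
ft_force: [-15.6, -8.4, 11.0]
finger_gap: 0.0003
```

```bash
python3 -c "
from h import *
st()
plan([*tw(-.0225,.028),-.003],YAW)
"
```

```text
t 11.85 tray xy mm [-41.1  32.8] z -0.0077 F [-15.6  -8.4  11. ] gap 0.0003
t 11.85 pos [ 0.5628  0.0577 -0.0077] F [-15.6  -8.4  11. ] gap 0.0003
tool x [-0.043 -0.004 -0.999] y [-0.191  0.982  0.004] z [ 0.981  0.191 -0.043]
offset units [-0.22 -0.2   0.73] rows>= 1.0
turn units [ 0.09 -0.43 -0.04] j6 -1.84
turn units [-31.32   0.06  -0.68] j6 -1.84
```

Lane 3 stopped at the same place with 16 N: filled. On to lane 2.

>>> {"method": "servo_tool", "body": {"angular": [[0,-0.3,0],[0,-0.1,0],[0,0.1,0],[0,0,0],[0,0,0],[0,0,0],[0,0,0],[0,0,0]], "offset": [[0,0,-0.6],[-1,0,-0.2],[-1,0,-0.2],[-0.4,-0.4,-0.8],[0,-0.8,-0.9],[0,-0.8,-0.9],[0,-0.3,-0.8],[0,0,0]], "claw": [1,1,1,1,1,1,1,1]}}

```text
time: 12.65
tool_pos: [0.4684, -0.0218, 0.0563]
tool_rot: [-0.069, 0.704, 0.069, 0.704]
ft_force: [-0.3, 0.0, 0.1]
finger_gap: 0.0001
```

```bash
python3 -c "
from h import *
st()
plan([*tw(-.15,-.028),-.003],YAW)
"
```

```text
t 12.65 tray xy mm [-148.4  -28.2] z 0.0563 F [-0.3  0.   0.1] gap 0.0001
t 12.65 pos [ 0.4684 -0.0218  0.0563] F [-0.3  0.   0.1] gap 0.0001
tool x [-0.001 -0.    -1.   ] y [-0.193  0.981  0.   ] z [ 0.981  0.193 -0.001]
offset units [ 2.37  0.01 -0.06] rows>= 3.0
turn units [ 0.11 -0.01 -0.  ] j6 -2.05
turn units [-3.131e+01  0.000e+00 -1.000e-02] j6 -2.05
```

>>> {"method": "servo_tool", "body": {"angular": [[0.1,0,0],[0,0,0],[0,0,0],[0,0,0],[0,0,0],[0,0,0],[0,0,0],[0,-0.1,0],[0,0,0],[0,0,0]], "offset": [[0,0,-0.15],[0.8,0,0],[0.8,0,0],[0.8,0,0],[0,0,0.7],[0,0,0.7],[0,0,0.7],[0,0,0.7],[0,0,0.6],[0,0,0]], "claw": [1,1,1,1,1,1,1,1,1,1]}}

```text
time: 13.65
tool_pos: [0.5592, -0.0026, -0.0059]
tool_rot: [-0.067, 0.698, 0.065, 0.71]
ft_force: [-1.3, -1.3, 0.4]
finger_gap: 0.0003
```

```bash
python3 -c "
from h import *
st()
plan([*tw(-.0425,-.028),-.003],YAW)
"
```

```text
t 13.65 tray xy mm [-55.7 -25.9] z -0.0059 F [-1.3 -1.3  0.4] gap 0.0003
t 13.65 pos [ 0.5592 -0.0026 -0.0059] F [-1.3 -1.3  0.4] gap 0.0003
tool x [ 0.017 -0.001 -1.   ] y [-0.187  0.982 -0.004] z [0.982 0.187 0.017]
offset units [-0.11 -0.09  0.53] rows>= 1.0
turn units [0.05 0.17 0.04] j6 -1.97
turn units [-31.37  -0.06   0.26] j6 -1.97
```

>>> {"method": "servo_tool", "body": {"angular": [[0,0.15,0],[0,0,0],[0,0,0],[0,0,0],[0,0,0]], "offset": [[0,-0.08,0.35],[0,0,0.3],[0,0,0.3],[0,0,0.3],[0,0,0.2]], "claw": [1,1,1,1,1]}}

```text
time: 14.15
tool_pos: [0.5732, 0.0032, -0.0085]
tool_rot: [-0.069, 0.72, 0.069, 0.688]
ft_force: [-8.8, -5.2, 5.7]
finger_gap: 0.0008
```

```bash
python3 -c "
from h import *
st()
plan([*tw(-.0225,-.028),-.003],YAW)
"
```

```text
t 14.15 tray xy mm [-40.9 -22.8] z -0.0085 F [-8.8 -5.2  5.7] gap 0.0008
t 14.15 pos [ 0.5732  0.0032 -0.0085] F [-8.8 -5.2  5.7] gap 0.0008
tool x [-0.045 -0.004 -0.999] y [-0.194  0.981  0.005] z [ 0.98   0.194 -0.045]
offset units [-0.25 -0.22  0.72] rows>= 1.0
turn units [ 0.12 -0.45 -0.04] j6 -1.93
turn units [-31.29   0.07  -0.71] j6 -1.93
```

Lane 2 is filled too. Lane 1 still has to be run in to its stop.

>>> {"method": "servo_tool", "body": {"angular": [[0,-0.3,0],[0,-0.1,0],[0.1,0.1,0],[0,0,0],[0,0,0],[0,0,0],[0,0,0],[0,0,0]], "offset": [[0,0,-0.6],[-1,0,-0.2],[-1,0,-0.2],[-0.4,-0.5,-0.8],[0,-0.8,-0.9],[0,-0.8,-0.9],[0,-0.4,-0.8],[0,0,0]], "claw": [1,1,1,1,1,1,1,1]}}

```text
time: 14.95
tool_pos: [0.4783, -0.0803, 0.0554]
tool_rot: [-0.065, 0.705, 0.065, 0.703]
ft_force: [0.0, 0.7, -1.0]
finger_gap: 0.0003
```

```bash
python3 -c "
from h import *
st()
plan([*tw(-.15,-.084),-.003],YAW)
"
```

```text
t 14.95 tray xy mm [-149.4  -87.5] z 0.0554 F [ 0.   0.7 -1. ] gap 0.0003
t 14.95 pos [ 0.4783 -0.0803  0.0554] F [ 0.   0.7 -1. ] gap 0.0003
tool x [-0.002  0.    -1.   ] y [-0.184  0.983  0.001] z [ 0.983  0.184 -0.002]
offset units [ 2.34  0.14 -0.02] rows>= 3.0
turn units [ 0.02 -0.02 -0.01] j6 -2.15
turn units [-3.14e+01  1.00e-02 -3.00e-02] j6 -2.15
```

>>> {"method": "servo_tool", "body": {"angular": [[0,0,0],[0,0,0],[0,0,0],[0,0,0],[0,0,0],[0,0,0],[0,0,0],[0,-0.1,0],[0,0,0],[0,0,0]], "offset": [[0,0.1,-0.15],[0.8,0,0],[0.8,0,0],[0.8,0,0],[0,0,0.7],[0,0,0.7],[0,0,0.7],[0,0,0.7],[0,0,0.6],[0,0,0]], "claw": [1,1,1,1,1,1,1,1,1,1]}}

```text
time: 15.95
tool_pos: [0.5661, -0.0554, -0.0071]
tool_rot: [-0.068, 0.699, 0.068, 0.708]
ft_force: [-0.9, -0.5, 1.0]
finger_gap: 0.0006
```

>>> {"method": "servo_tool", "body": {"angular": [[0,0.15,0],[0,0,0],[0,0,0],[0,0,0],[0,0,0]], "offset": [[0,-0.08,0.35],[0,0,0.3],[0,0,0.3],[0,0,0.3],[0,0,0.2]], "claw": [1,1,1,1,1]}}

```text
time: 16.45
tool_pos: [0.5978, -0.047, -0.0086]
tool_rot: [-0.069, 0.708, 0.069, 0.699]
ft_force: [-2.7, -2.5, 1.1]
finger_gap: 0.0006
```

```bash
python3 -c "
from h import *
st()
plan([*tw(-.0225,-.084),-.003],YAW)
"
```

```text
t 16.45 tray xy mm [-25.8 -76.6] z -0.0086 F [-2.7 -2.5  1.1] gap 0.0006
t 16.45 pos [ 0.5978 -0.047  -0.0086] F [-2.7 -2.5  1.1] gap 0.0006
tool x [-0.012 -0.001 -1.   ] y [-0.195  0.981  0.002] z [ 0.981  0.195 -0.012]
offset units [-0.23 -0.3   0.13] rows>= 1.0
turn units [ 0.13 -0.12 -0.02] j6 -2.03
turn units [-3.129e+01  3.000e-02 -1.900e-01] j6 -2.03
```

Lane 1 went past 92 mm to about 108 mm, so it is the empty one. I'll press on to the stop.

>>> {"method": "servo_tool", "body": {"angular": [[0.1,0,0],[0,0,0],[0,0,0]], "offset": [[-0.1,-0.2,0.2],[0,0,0.2],[0,0,0.2]], "claw": [1,1,1]}}

```text
time: 16.75
tool_pos: [0.6049, -0.0493, -0.0069]
tool_rot: [-0.065, 0.716, 0.068, 0.692]
ft_force: [-15.9, -7.7, 12.3]
finger_gap: 0.0005
```

```bash
python3 -c "
from h import *
st()
"
```

```text
t 16.75 tray xy mm [-19.3 -80.2] z -0.0069 F [-15.9  -7.7  12.3] gap 0.0005
```

>>> {"method": "servo_tool", "body": {"angular": [[0,-0.2,0],[0,-0.1,0],[0,0.1,0],[0,0,0],[0,0,0],[0,0,0],[0,0,0],[0,0,0],[0,0,0],[0,0,0]], "offset": [[0,0,-0.6],[-1,0,-0.2],[-1,0,-0.2],[-1,-0.5,-0.6],[-0.3,-0.9,-0.6],[0,-0.9,-0.6],[0,-0.9,-0.6],[0,-0.9,-0.5],[0,-0.9,-0.4],[0,0,0]], "claw": [1,1,1,1,-1,-1,-1,-1,-1,-1]}}

```text
time: 17.75
tool_pos: [0.5351, -0.203, 0.0838]
tool_rot: [-0.068, 0.698, 0.063, 0.71]
ft_force: [-0.4, -0.3, 0.5]
finger_gap: 0.0406
```

```bash
python3 -c "
from h import *
st()
t={'mtx':np.array([[389.111,0,276.282],[0,389.111,203.783],[0,0,1]]),'T':imaging.get_image('top')['T']}
P=cast(t,(417.3,269.0),.038); print(P)
d=imaging.get_image('scene'); print('scene spacer px',proj(d,P), proj(d,[P[0],P[1],.008]))
plan([P[0],P[1],.03],YAW)
f=cv2.imread('pics/scene0.png')
A=cv2.resize(f[190:250,80:160],(400,300),interpolation=2); B=cv2.resize(d['frame'][140:200+60,60:60+160],(400,300),interpolation=2)
w=imaging.get_image('wrist')['frame'][120:420,80:480]
o=np.zeros((600,800,3),np.uint8); o[:300,:400]=A;o[:300,400:]=B;o[300:,:400]=w; cv2.imwrite('pics/m1.png',o)
"
```

```text
t 17.75 tray xy mm [-115.9 -218.5] z 0.0838 F [-0.4 -0.3  0.5] gap 0.0406
[ 0.48065481 -0.26176038  0.038     ]
scene spacer px (np.float64(113.37353214999831), np.float64(210.14081993098043)) (np.float64(116.1555723267507), np.float64(219.24748348435907))
t 17.85 pos [ 0.5344 -0.1999  0.0834] F [0.4 0.7 0.1] gap 0.0484
tool x [ 0.014 -0.004 -1.   ] y [-0.186  0.982 -0.007] z [0.982 0.186 0.013]
offset units [ 2.11 -2.02 -2.6 ] rows>= 3.0
turn units [0.04 0.13 0.07] j6 -2.32
turn units [-31.37  -0.11   0.21] j6 -2.32
```

View pics/m1.png

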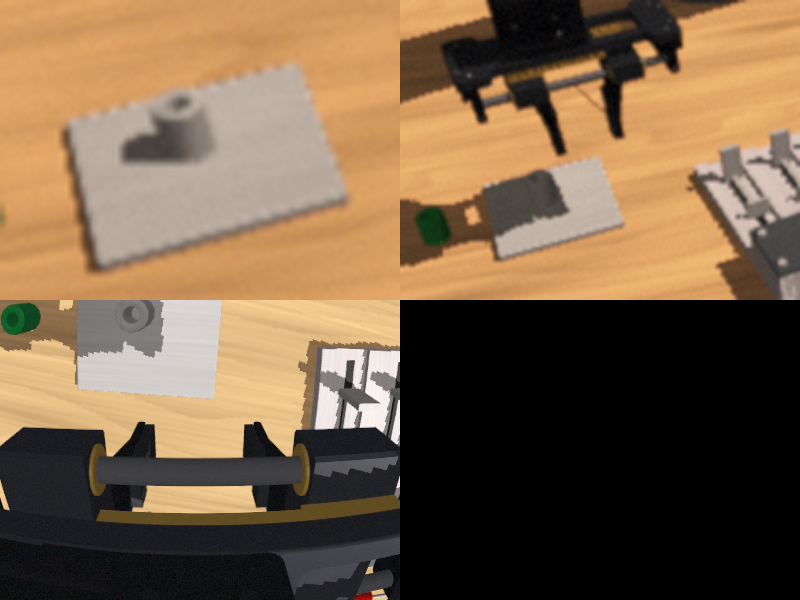

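```bash
python3 -c "
from h import *
d=imaging.get_image('wrist'); print(castf(d,(213,135),.038), castf(d,(216,134),.038))
# plate corners in wrist, in top
for uv in ((80+213,120+98),(80+78,120+88)): print(castf(d,uv,.008))
plan([.4805,-.26,.03],YAW)
"
```

```text
[ 0.48054274 -0.25760869  0.038     ] [ 0.47948752 -0.25555758  0.038     ]
[ 0.54001219 -0.18659143  0.008     ]
[ 0.55349236 -0.30386424  0.008     ]
t 17.95 pos [ 0.5337 -0.1981  0.083 ] F [ 0.7 -0.1 -0.1] gap 0.0569
tool x [ 0.012 -0.003 -1.   ] y [-0.189  0.982 -0.005] z [0.982 0.189 0.012]
offset units [ 2.1  -2.02 -2.58] rows>= 3.0
turn units [0.07 0.12 0.05] j6 -2.32
turn units [-31.35  -0.09   0.18] j6 -2.32
```

>>> {"method": "servo_tool", "body": {"angular": [[0.06,0.12,0],[0,0,0],[0,0,0],[0,0,0],[0,0,0],[0,0,0]], "offset": [[0,-0.67,-0.86],[0,-0.67,-0.86],[0,-0.67,-0.86],[0.7,0,0],[0.7,0,0],[0,0,0]], "claw": [-1,-1,-1,-1,-1,-1]}}

```text
time: 18.55
tool_pos: [0.4827, -0.2548, 0.0479]
tool_rot: [-0.071, 0.702, 0.066, 0.705]
ft_force: [-0.4, 0.2, -0.6]
finger_gap: 0.0865
```

```bash
python3 -c "
from h import *
plan([.4805,-.259,.002],YAW)
"
```

```text
t 18.55 pos [ 0.4827 -0.2548  0.0479] F [-0.4  0.2 -0.6] gap 0.0865
tool x [ 0.005 -0.006 -1.   ] y [-0.193  0.981 -0.007] z [0.981 0.193 0.003]
offset units [ 1.84 -0.14 -0.13] rows>= 2.0
turn units [0.11 0.03 0.07] j6 -2.45
turn units [-31.3   -0.11   0.05] j6 -2.45
```

>>> {"method": "servo_tool", "body": {"angular": [[0.1,0.03,0.07],[0,0,0],[0,0,0],[0,0,0],[0,0,0]], "offset": [[0.5,-0.14,-0.13],[0.5,0,0],[0.2,0,0],[0.2,0,0],[0,0,0]], "claw": [-1,-1,-1,-1,-1]}}

```text
time: 19.05
tool_pos: [0.4822, -0.2573, 0.011]
tool_rot: [-0.066, 0.703, 0.066, 0.705]
ft_force: [-0.6, -0.8, 0.9]
finger_gap: 0.087
```

```bash
python3 -c "
from h import *
plan([.4805,-.259,.002],YAW)
"
```

```text
t 19.05 pos [ 0.4822 -0.2573  0.011 ] F [-0.6 -0.8  0.9] gap 0.087
tool x [ 0.002  0.    -1.   ] y [-0.187  0.982 -0.   ] z [0.982 0.187 0.002]
offset units [ 0.36 -0.05 -0.08] rows>= 1.0
turn units [0.05 0.02 0.  ] j6 -2.46
turn units [-3.137e+01 -0.000e+00  2.000e-02] j6 -2.46
```

>>> {"method": "servo_tool", "body": {"angular": [[0.05,0,0],[0,0,0],[0,0,0],[0,0,0],[0,0,0],[0,0,0],[0,0,0],[0,0,0],[0,0,0]], "offset": [[0.25,-0.05,-0.05],[0.2,0,0],[0,0,0],[0,0,0],[0,0,0],[0,0,0],[0,0,0],[0,0,0],[0,0,0]], "claw": [-1,-1,1,1,1,1,1,1,1], "newtons": 20}}

```text
time: 19.95
tool_pos: [0.482, -0.2596, 0.0]
tool_rot: [-0.065, 0.703, 0.064, 0.705]
ft_force: [-0.1, -0.0, 0.1]
finger_gap: 0.0391
```

```bash
python3 -c "
from h import *
plan([.4805,-.259,.002],YAW);st()
"
```

```text
t 19.95 pos [ 0.482  -0.2596  0.    ] F [-0.1 -0.   0.1] gap 0.0391
tool x [ 0.004 -0.002 -1.   ] y [-0.181  0.983 -0.002] z [0.983 0.181 0.003]
offset units [-0.08  0.04 -0.05] rows>= 1.0
turn units [-0.01  0.03  0.02] j6 -2.45
turn units [31.41  0.04 -0.05] j6 -2.45
t 19.95 tray xy mm [-178.4 -264.6] z 0.0 F [-0.1 -0.   0.1] gap 0.0391
```

Still closing; a few more rows.

>>> {"method": "servo_tool", "body": {"angular": [[0,0,0],[0,0,0],[0,0,0],[0,0,0],[0,0,0]], "offset": [[0,0,0],[0,0,0],[0,0,0],[0,0,0],[0,0,0]], "claw": [1,1,1,1,1], "newtons": 20}}

```text
time: 20.45
tool_pos: [0.4821, -0.2597, 0.0001]
tool_rot: [-0.065, 0.703, 0.064, 0.706]
ft_force: [0.0, -0.2, 0.4]
finger_gap: 0.0258
```

>>> {"method": "servo_tool", "body": {"angular": [[0,0,0],[0,0,0],[0,0,0],[0,0,0]], "offset": [[-0.5,0,0],[-0.9,0,0],[-0.9,0,0],[0,0,0]], "claw": [1,1,1,1]}}

```text
time: 20.85
tool_pos: [0.4812, -0.259, 0.0603]
tool_rot: [-0.065, 0.703, 0.064, 0.705]
ft_force: [0.1, 0.2, -0.8]
finger_gap: 0.0253
```

```bash
python3 -c "
from h import *
st(); plan([*tw(-.028,-.084),.075],YAW)
"
```

```text
t 20.85 tray xy mm [-179.1 -263.8] z 0.0603 F [ 0.1  0.2 -0.8] gap 0.0253
t 20.85 pos [ 0.4812 -0.259   0.0603] F [ 0.1  0.2 -0.8] gap 0.0253
tool x [ 0.002 -0.    -1.   ] y [-0.181  0.983 -0.001] z [0.983 0.181 0.002]
offset units [-0.58  7.2   6.04] rows>= 8.0
turn units [-0.01  0.02  0.01] j6 -2.45
turn units [ 3.141e+01  1.000e-02 -3.000e-02] j6 -2.45
```

>>> {"method": "servo_tool", "body": {"angular": [[0,0,0],[0,0,0],[0,0,0],[0,0,0],[0,0,0],[0,0,0],[0,0,0],[0,0,0],[0,0,0],[0,0,0]], "offset": [[-0.6,0,0],[0,0.8,0.7],[0,0.8,0.7],[0,0.8,0.7],[0,0.8,0.7],[0,0.8,0.7],[0,0.8,0.7],[0,0.8,0.7],[0,0.8,0.7],[0,0,0]], "claw": [1,1,1,1,1,1,1,1,1,1]}}

```text
time: 21.85
tool_pos: [0.5915, -0.0699, 0.0737]
tool_rot: [-0.063, 0.704, 0.063, 0.704]
ft_force: [0.0, -0.4, -0.9]
finger_gap: 0.0254
```

```bash
python3 -c "
from h import *
st(); plan([*tw(-.024,-.084),.03],YAW)
"
```

```text
t 21.85 tray xy mm [-36.1 -98. ] z 0.0737 F [ 0.  -0.4 -0.9] gap 0.0254
t 21.85 pos [ 0.5915 -0.0699  0.0737] F [ 0.  -0.4 -0.9] gap 0.0254
tool x [-0.001  0.    -1.   ] y [-0.177  0.984  0.001] z [ 0.984  0.177 -0.   ]
offset units [1.75 0.56 0.48] rows>= 2.0
turn units [-0.05 -0.   -0.01] j6 -2.05
turn units [ 3.136e+01 -1.000e-02  1.000e-02] j6 -2.05
```

>>> {"method": "servo_tool", "body": {"angular": [[-0.05,0,0],[0,0,0],[0,0,0],[0,0,0]], "offset": [[0,0.56,0.48],[0.7,0,0],[0.7,0,0],[0,0,0]], "claw": [1,1,1,1]}}

```text
time: 22.25
tool_pos: [0.5991, -0.0541, 0.0366]
tool_rot: [-0.065, 0.705, 0.065, 0.703]
ft_force: [-0.9, -0.4, -1.0]
finger_gap: 0.025
```

```bash
python3 -c "
from h import *
st(); plan([*tw(-.024,-.084),.003],YAW)
d=imaging.get_image('scene')['frame']; w=imaging.get_image('wrist')['frame']
A=cv2.resize(d[170:245,165:265],(800,600),interpolation=2)
o=np.vstack([cv2.resize(d[175:235,165:245],(533,400),interpolation=2),cv2.resize(w[200:350,180:380],(533,400))]);o=cv2.resize(o,(400,600)); o=np.hstack([cv2.resize(A,(400,300)),]*1) if 0 else o
cv2.imwrite('pics/m2.png',o)
"
```

```text
t 22.25 tray xy mm [-25.8 -83.8] z 0.0366 F [-0.9 -0.4 -1. ] gap 0.025
t 22.25 pos [ 0.5991 -0.0541  0.0366] F [-0.9 -0.4 -1. ] gap 0.025
tool x [-0.003 -0.    -1.   ] y [-0.184  0.983  0.   ] z [ 0.983  0.184 -0.003]
offset units [ 1.34 -0.01  0.08] rows>= 2.0
turn units [ 0.02 -0.03 -0.  ] j6 -2.03
turn units [-31.4    0.    -0.05] j6 -2.03
```

View pics/m2.png

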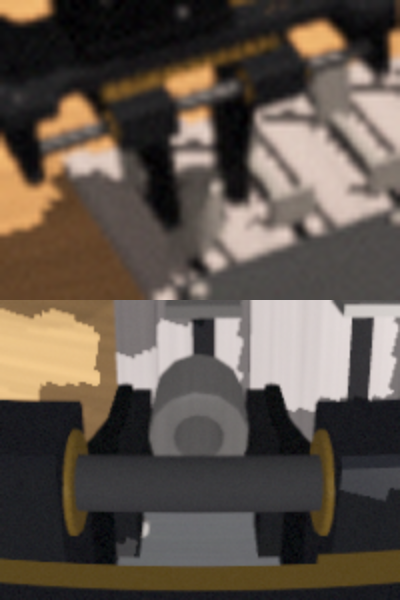

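The wrist view shows the spacer upright between the fingers, in line with lane 1's tab. The scene view agrees. Lowering.

>>> {"method": "servo_tool", "body": {"angular": [[0,-0.03,0],[0,0,0],[0,0,0],[0,0,0],[0,0,0]], "offset": [[0.5,0,0.04],[0.4,0,0],[0.2,0,0],[0.15,0,0],[0.1,0,0]], "claw": [1,1,1,1,1]}}

```text
time: 22.85
tool_pos: [0.6031, -0.0563, 0.0044]
tool_rot: [-0.066, 0.702, 0.064, 0.707]
ft_force: [-1.0, 1.9, 11.1]
finger_gap: 0.0254
```

```bash
python3 -c "
from h import *
st(); plan([*tw(-.024,-.084),.000],YAW)
"
```

```text
t 22.85 tray xy mm [-22.2 -86.7] z 0.0044 F [-1.   1.9 11.1] gap 0.0254
t 22.85 pos [ 0.6031 -0.0563  0.0044] F [-1.   1.9 11.1] gap 0.0254
tool x [ 0.007 -0.002 -1.   ] y [-0.182  0.983 -0.003] z [0.983 0.182 0.007]
offset units [ 0.18  0.11 -0.07] rows>= 1.0
turn units [-0.    0.07  0.03] j6 -2.03
turn units [31.41  0.05 -0.1 ] j6 -2.03
```

Contact came 4 mm high, so the spacer is probably on the divider edge. The reading shows y 2.7 mm off. I'll lift, shift towards +y and lower again.

>>> {"method": "servo_tool", "body": {"angular": [[0,0.07,0.03],[0,0,0],[0,0,0],[0,0,0]], "offset": [[-0.25,0,0],[0,0.15,-0.1],[0,0,0],[0,0,0]], "claw": [1,1,1,1]}}

```text
time: 23.25
tool_pos: [0.6002, -0.0528, 0.0116]
tool_rot: [-0.065, 0.704, 0.065, 0.704]
ft_force: [-0.1, -0.1, -1.1]
finger_gap: 0.0251
```

```bash
python3 -c "
from h import *
st(); plan([*tw(-.024,-.0833),.000],YAW)
"
```

```text
t 23.25 tray xy mm [-24.5 -82.7] z 0.0116 F [-0.1 -0.1 -1.1] gap 0.0251
t 23.25 pos [ 0.6002 -0.0528  0.0116] F [-0.1 -0.1 -1.1] gap 0.0251
tool x [ 0. -0. -1.] y [-0.182  0.983 -0.   ] z [0.983 0.182 0.   ]
offset units [ 0.47 -0.02  0.02] rows>= 1.0
turn units [0. 0. 0.] j6 -2.03
turn units [-3.141e+01 -1.000e-02  0.000e+00] j6 -2.03
```

>>> {"method": "servo_tool", "body": {"angular": [[0,0,0],[0,0,0],[0,0,0],[0,0,0]], "offset": [[0.15,0,0],[0.12,0,0],[0.1,0,0],[0.08,0,0]], "claw": [1,1,1,1]}}

```text
time: 23.65
tool_pos: [0.6002, -0.0527, -0.0]
tool_rot: [-0.065, 0.704, 0.065, 0.704]
ft_force: [-2.6, 0.5, 17.0]
finger_gap: 0.025
```

```bash
python3 -c "
from h import *
st(); plan([*tw(-.024,-.0833),.000],YAW)
"
```

```text
t 23.65 tray xy mm [-24.5 -82.6] z -0.0 F [-2.6  0.5 17. ] gap 0.025
t 23.65 pos [ 0.6002 -0.0527 -0.    ] F [-2.6  0.5 17. ] gap 0.025
tool x [ 0.    -0.001 -1.   ] y [-0.183  0.983 -0.001] z [0.983 0.183 0.   ]
offset units [-0.   -0.03  0.02] rows>= 1.0
turn units [0.   0.   0.01] j6 -2.03
turn units [-3.141e+01 -1.000e-02  1.000e-02] j6 -2.03
```

The spacer is down on the floor at the grasp height. Release and rise.

>>> {"method": "servo_tool", "body": {"angular": [[0,0,0],[0,0,0],[0,0,0],[0,0,0],[0,0,0],[0,0,0],[0,0,0],[0,0,0]], "offset": [[-0.05,0,0],[0,0,0],[0,0,0],[0,0,0],[-0.3,0,0],[-0.8,0,0],[-1,0,0],[-0.8,0,0]], "claw": [0,0,0,0,0,0,0,0]}}

```text
time: 24.45
tool_pos: [0.5977, -0.0522, 0.0734]
tool_rot: [-0.064, 0.706, 0.065, 0.702]
ft_force: [0.5, -0.5, -0.1]
finger_gap: 0.0437
```

>>> {"method": "servo_tool", "body": {"angular": [[0,0,0],[0,0,0],[0,0,0],[0,0,0],[0,0,0],[0,0,0],[0,0,0]], "offset": [[0,0,-0.9],[0,0,-0.9],[0,0,-0.9],[0,0,-0.9],[0,0,-0.9],[0,0,-0.6],[0,0,0]], "claw": [1,1,1,1,1,1,1]}}

```text
time: 25.15
tool_pos: [0.4734, -0.0771, 0.0816]
tool_rot: [-0.067, 0.701, 0.064, 0.707]
ft_force: [-0.2, 0.0, -0.2]
finger_gap: 0.002
```

```bash
python3 -c "
from h import *
st(); plan([*tw(-.15,-.083),-.003],YAW)
d=imaging.get_image('scene'); f=d['frame']
o=np.vstack([cv2.resize(f[175:235,165:245],(533,400),interpolation=2),cv2.resize(imaging.get_image('top')['frame'][190:265,290:390],(533,400),interpolation=2)])
cv2.imwrite('pics/m3.png',cv2.resize(o,(400,600)))
"
```

```text
t 25.15 tray xy mm [-153.6  -83.5] z 0.0816 F [-0.2  0.  -0.2] gap 0.002
t 25.15 pos [ 0.4734 -0.0771  0.0816] F [-0.2  0.  -0.2] gap 0.002
tool x [ 0.009 -0.003 -1.   ] y [-0.184  0.983 -0.005] z [0.983 0.184 0.008]
offset units [3.39 0.04 0.11] rows>= 4.0
turn units [0.02 0.08 0.05] j6 -2.15
turn units [-31.4   -0.08   0.13] j6 -2.15
```

View pics/m3.png

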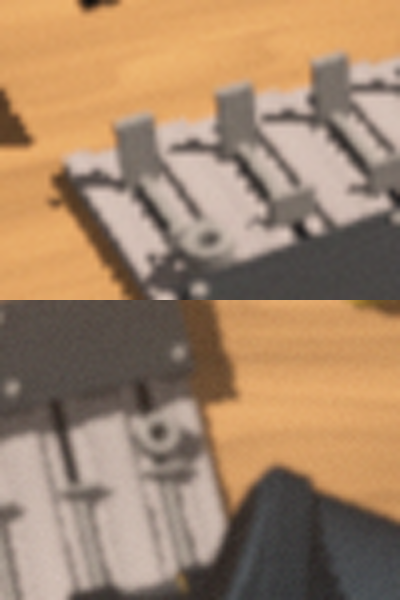

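The spacer stands upright in lane 1's bay, ahead of the push face. Pushing it home.

>>> {"method": "servo_tool", "body": {"angular": [[0,0.05,0],[0,0,0],[0,0,0],[0,0,0],[0,0,0],[0,0,0],[0,0,0],[0,0,0],[0,0,0],[0,0,0],[0,0,0]], "offset": [[0.7,0.02,0],[0.9,0,0],[0.9,0,0],[0.8,0,0],[0,-0.05,0.4],[0,-0.03,0.4],[0,-0.03,0.4],[0,-0.03,0.4],[0,-0.03,0.4],[0,-0.03,0.4],[0,0,0.4]], "claw": [1,1,1,1,1,1,1,1,1,1,1]}}

```text
time: 26.35
tool_pos: [0.5619, -0.0694, 0.0021]
tool_rot: [-0.071, 0.698, 0.063, 0.71]
ft_force: [-2.6, 0.3, -2.2]
finger_gap: 0.0001
```

```bash
python3 -c "
from h import *
st(); plan([*tw(-.0425,-.084),-.003],YAW)
"
```

```text
t 26.35 tray xy mm [-65.2 -92. ] z 0.0021 F [-2.6  0.3 -2.2] gap 0.0001
t 26.35 pos [ 0.5619 -0.0694  0.0021] F [-2.6  0.3 -2.2] gap 0.0001
tool x [ 0.017 -0.01  -1.   ] y [-0.188  0.982 -0.013] z [0.982 0.189 0.015]
offset units [0.21 0.32 0.91] rows>= 1.0
turn units [0.06 0.15 0.13] j6 -2.07
turn units [-31.35  -0.2    0.24] j6 -2.07
```

>>> {"method": "servo_tool", "body": {"angular": [[0.05,0.1,0.1],[0,0,0],[0,0,0],[0,0,0]], "offset": [[0.05,0.2,0.3],[0.05,0.1,0.3],[0,0,0.3],[0,0,0.3]], "claw": [1,1,1,1]}}

```text
time: 26.75
tool_pos: [0.5886, -0.0579, 0.0006]
tool_rot: [-0.068, 0.706, 0.065, 0.702]
ft_force: [-21.8, -12.5, 13.5]
finger_gap: 0.0006
```

```bash
python3 -c "
from h import *
st(); plan([*tw(-.0425,-.084),-.003],YAW)
"
```

```text
t 26.75 tray xy mm [-36.8 -85.6] z 0.0006 F [-21.8 -12.5  13.5] gap 0.0006
t 26.75 pos [ 0.5886 -0.0579  0.0006] F [-21.8 -12.5  13.5] gap 0.0006
tool x [-0.004 -0.005 -1.   ] y [-0.188  0.982 -0.004] z [ 0.982  0.188 -0.005]
offset units [ 0.14  0.07 -0.23] rows>= 1.0
turn units [ 0.06 -0.05  0.04] j6 -2.04
turn units [-31.36  -0.07  -0.08] j6 -2.04
```

>>> {"method": "servo_tool", "body": {"angular": [[0,0,0],[0,0,0]], "offset": [[0,0,0.3],[0,0,0.3]], "claw": [1,1]}}

```text
time: 26.95
tool_pos: [0.5867, -0.057, -0.0]
tool_rot: [-0.07, 0.718, 0.068, 0.689]
ft_force: [-18.4, -8.9, 12.2]
finger_gap: 0.0003
```

```bash
python3 -c "
from h import *
st()"
```

```text
t 26.95 tray xy mm [-38.6 -84.4] z -0.0 F [-18.4  -8.9  12.2] gap 0.0003
```

>>> {"method": "servo_tool", "body": {"angular": [[0,0,0],[0,0,0],[0,0,0],[0,0,0],[0,0,0],[0,0,0],[0,0,0]], "offset": [[0,0,-0.5],[0,0,-0.5],[-1,0,-0.2],[-1,0,-0.6],[-1,0,-0.8],[-0.6,0,-0.8],[0,0,0]], "claw": [1,1,1,1,1,1,1]}}

```text
time: 27.65
tool_pos: [0.5119, -0.0746, 0.0973]
tool_rot: [-0.07, 0.712, 0.065, 0.695]
ft_force: [-0.6, 0.2, -0.1]
finger_gap: 0.0005
```

```bash
python3 -c "
from h import *
st()
d=imaging.get_image('scene')['frame']; t=imaging.get_image('top')['frame']
o=np.vstack([cv2.resize(d[155:275,150:310],(533,400),interpolation=2),cv2.resize(t[140:290,230:430],(533,400),interpolation=2)])
cv2.imwrite('pics/fin.png',cv2.resize(o,(450,600)))
a=cv2.imread('pics/scene0.png'); b=cv2.imread('pics/top0.png')
for n,p,q,r in(('scene bystanders',a,d,(slice(250,310),slice(60,330))),('top yoyo/pad',b,t,(slice(160,210),slice(365,460))),('driver',b,t,(slice(140,165),slice(230,312)))): print(n,cv2.absdiff(p[r],q[r]).mean().round(2))
"
```

```text
t 27.65 tray xy mm [-115.2  -88. ] z 0.0973 F [-0.6  0.2 -0.1] gap 0.0005
scene bystanders 4.94
top yoyo/pad 23.49
driver 21.82
```

```bash
python3 -c "
from h import *
st()
for n in('scene','top'):
    a=cv2.imread(f'pics/{n}0.png'); b=imaging.get_image(n)['frame']
    for nm,lo,hi in(('yellow',(22,170,110),(34,255,255)),('red',(0,190,60),(4,255,255)),('red2',(174,190,60),(180,255,255))):
        r=[]
        for f in(a,b):
            m=cv2.inRange(cv2.cvtColor(f,cv2.COLOR_BGR2HSV),lo,hi); M_=cv2.moments(m,True); r.append((round(M_['m00']),round(M_['m10']/max(M_['m00'],1),1),round(M_['m01']/max(M_['m00'],1),1)))
        print(n,nm,r)
    s,_=cv2.phaseCorrelate(*[np.float32(cv2.cvtColor(x,cv2.COLOR_BGR2GRAY)[(slice(160,212),slice(365,462)) if n=='top' else (slice(255,310),slice(55,180))]) for x in(a,b)]); print('shift yoyo+pad',np.round(s,2))
b=imaging.get_image('scene'); g=b['frame'].max(2)
for l,y in((1,-.084),(2,-.028),(3,.028),(4,.084)):
    print(l,[int(np.median(g[int(v)-1:int(v)+2,int(u)-1:int(u)+2])) for u,v in [np.array(proj(b,[*tw(-x,y),.03]))+(2.5,1.3) for x in(.012,.02,.028,.036)]])
"
```

```text
t 27.75 tray xy mm [-113.6  -88.5] z 0.096 F [ 0.4 -1.2  0.2] gap 0.0002
scene yellow [(439, 153.0, 274.4), (448, 153.1, 274.6)]
scene red [(459, 268.0, 276.6), (458, 268.1, 276.6)]
scene red2 [(0, 0.0, 0.0), (0, 0.0, 0.0)]
shift yoyo+pad [0.52 0.05]
top yellow [(139, 379.0, 178.6), (240, 380.4, 178.8)]
top red [(211, 288.6, 151.4), (203, 288.9, 151.3)]
top red2 [(0, 0.0, 0.0), (0, 0.0, 0.0)]
shift yoyo+pad [-0.08 -0.23]
1 [85, 187, 160, 121]
2 [79, 145, 164, 123]
3 [77, 136, 127, 123]
4 [75, 115, 122, 123]
```

```bash
python3 -c "
from plant import ticket
print(ticket.job_done())"
```

```text
the job is handed in; nothing more can be done
None
```

I found the empty pocket in lane 1, pushed the loose spacer under its cover up to a hard stop, and handed the job in at about 28 s. The hand-in gave no verdict.

**Finding the lane:** Lanes 4, 3 and 2 each stopped at about 92 mm of travel with 10–18 N of force. Lane 1 ran on to its end stop at about 112 mm.

**Placing and pushing:** The spacer touched the lane divider on the first try at lowering it. I shifted it about 4 mm sideways and it went down upright in bay 1. Lane 1's pusher then stopped about 19 mm short of its end stop with about 20 N. That is about 92.7 mm of travel, which matches the spacer being home.

**Final checks:**
- **Bystanders:** the yo-yo, pad box and screwdriver showed shifts of about half a pixel (1–2 mm) or less. The exception is the yo-yo's colour mask in the top view, which read 1.4 px because shading changed its area. The scene view and image correlation showed no such move.
- **Bay 1:** sampled brightness there looked like the empty bays, but that is weak evidence.
- **Arm:** it was clear of everything, about 5 cm above the tabs.

**What failed or disagreed:**
- **Fingertip height:** the fingertips are about 18 mm higher than the interface text says. My first push in lane 4 therefore passed over the tab and had to be repeated.
- **Scene camera:** it read about 2.5 px away from the top and wrist cameras.
- **Last picture:** the 12-picture limit stopped me viewing it, so the home position rests on travel and force rather than sight.

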